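# Reset the drilling fence stop

## Task

Set the drilling fence for the next batch of pipe blanks: squeeze the stop's release lever against its grip post, keep it squeezed while you slide the stop along the rail to the notch marked by the tall brass pin, and let go so that the pawl drops fully into that notch. The notches may be up to a centimetre off the pin, so feel for the notch; be gentle, never forcing the pawl against the strip, and leave the other things on the bench where they are.

Things in the scene. Friction and masses are not known exactly. Their poses are not given: they have to be found in the camera images.
- fence: Drilling fence screwed to the bench: grey plate 120 x 340 x 12 mm, origin under its centre on the bench; y runs along the rail, x across it (pin side +x), z up. It carries a smooth guide bar at x = -26 mm and, at x = +14 mm, a steel strip (top 30 mm above the bench) with slots for the stop's pawl.
- strip (a point): Reference point on the fence at x = +14, y = -20 mm, at the top of the slotted strip. As drawn, along y from here: a parking slot 54 mm long centred at -95 mm, then narrow notches 12 mm wide at -40, 0 and +40 mm. The strip itself is fitted with slack: all slots together lie up to 9 mm to either side of these figures, each time anew, which only feeling the pawl finds out well. Axes of the fence.
- stop (a joint): Place of the sliding stop along fence +y, m: 0 = pawl at fence y = -115 mm (middle of the parking slot as drawn), so the notches are near 0.055, 0.095 and 0.135; ends at -0.022 and 0.155. It drags with about 2 N and stays where left, and starts in the parking slot (-0.012 to 0.012).
- lever (a joint): Angle of the stop's release lever, rad: 0 = let go, pawl fully down in a notch or slot; about 0.16 = pawl resting on top of the strip between notches; 0.24 = fully squeezed, pawl 4 mm clear of the strip. Sprung: about 4 N at its round bar starts to move it, 8 N holds it fully squeezed; a 15 N grip holds it safely.
- grip (a point): Middle of the squeeze grip, 90 mm above the bench, 62 mm to fence +y of the pawl, axes of the fence. Lever bar on its -y side, post on its +y side: 52 mm over both along y at rest (26 mm each side), about 38 mm squeezed (lever side then 12 mm). Pinch them along y to squeeze. The rest of the stop lies below 46 mm.
- lever_bar (a point): Middle of the lever's round bar, 14 mm thick and 26 mm wide across the rail, about 92 mm above the bench, on top of a dark plate hinged 58 mm below. Pushed to fence +y, towards the post, it lifts the pawl, so a push to +y here also unlocks the stop.
- post (a point): Middle of the outer (+y) face of the fixed aluminium grip post, 12 mm thick, 26 mm wide, top 106 mm above the bench. It is part of the stop: pushing it to fence -y slides the stop and does not work the lever.
- pointer (a point): Tip of the stop's small pointer on its +x side, level along y with the middle of the pawl tooth. Axes of the fence.
- pawl: Steel pawl under the lever's arm: a tooth 8 mm long in y that drops 8 mm into the strip (2 mm play each side in a narrow notch). Its origin is the lever's hinge, 50 mm to fence +y of the tooth, 34 mm above the bench; it turns with the lever. Slender: once it has dropped in, a push of 8 N on the stop is plenty to feel the notch edge; 18 N damages it.
- pin: Tall brass setting pin, 8 mm thick, 50 mm high, at fence x = +46 mm and y = -60, -20 or +20 mm; origin at its foot, axes of the fence. It marks the wanted notch: the narrow one nearest along y (centre within 9 mm). The other two places hold flat brass plugs 5 mm high.
- blank: Bystander: rectangular dark briar block, 45 x 70 x 40 mm high. Origin under its centre; to be left where it is.
- pipe: Bystander: half-made tobacco pipe, bowl 38 mm across and 42 mm high with a stem 115 mm long lying along its y. Origin under its centre; to be left where it is.
- chuck_key: Bystander: T-shaped steel drill-chuck key, about 65 x 70 mm, 12 mm high. Origin under its centre; to be left where it is.
- brush: Bystander: small bench brush lying flat. Origin under its centre; to be left where it is.
- wax_tin: Bystander: round aluminium tin, 64 mm across, 35 mm high. Origin under its centre; to be left where it is.
- bit_cup: Bystander: dark steel cup, 60 mm across, 60 mm high. Origin under its centre; to be left where it is.
- block2: Bystander: smaller lighter wood block, 40 x 55 x 35 mm high. Origin under its centre; to be left where it is.

How it is judged:
On the way:
1. the release lever is squeezed right in (value of joint lever above 0.19 rad), for 0.1 s.
At the end, for the whole second after the job is handed in: The stop's pointer is within 13.5 mm of the tall pin along the rail, the lever is back out with the pawl fully down in that notch (lever below 0.04 rad), and the stop is at rest (y of pointer in the frame of pin between -0.0135 and 0.0135 m and value of joint lever below 0.04 rad and velocity of joint stop between -0.005 and 0.005 m/s); the robot touches nothing.
It fails at once if the pawl is forced against the strip with more than 18 N (contact force between pawl and anything else above 18 N).
It fails at once if a bystander is moved more than 20 mm (distance of any of blank, pipe, chuck_key, brush, wax_tin, bit_cup, block2 from where it was at the start of the episode above 0.02 m).
It also fails if it takes over 58 s, if anything falls off the work surface, if the arm or the gripper's body presses on something with over 40 N, if the wrist force passes 120 N, or if a joint passes its speed limit or range.

## Robot

A 6-joint arm with a two-finger parallel gripper is mounted at the origin on the work surface. World frame = base frame: x ahead of the robot, y to its left, z up, the work surface at z = 0. Lengths are in m, angles in rad, forces in N, time in s.
With the tool pointing down it reaches from about 0.35 to 0.95 m from the base axis. Payload 17.4 kg.
Tool frame: the origin (TCP) lies midway between the tips of the shut fingers; the grasp point (between the pads) lies 19 mm behind it; z points along the fingers, y is the line along which they close (so a half turn about z gives the same grasp; the last joint's range is limited). The gripper opens to 93 mm and grips with 3 to 60 N. Pads are 15 mm wide; open, the fingers measure 128 mm over their backs; the gripper's body (75 mm by 188 mm) begins 65 mm behind the grasp point.
Start: joints at [-0.038, 0.116, 1.442, -0, 1.584, -0.038], TCP at [0.675, -0, 0.219] pointing down, gripper open.
Joint ranges: [-2.83, 2.83], [-0.83, 2.19], [0.07, 2.5], [-1.14, 4.28], [0.01, 3], [-2.97, 2.97]. Speed limits (rad/s): [1.89, 1.89, 2.22, 3.14, 3.14, 3.14].

## Interface

Orientations are given as a 3x3 rotation matrix whose columns are the frame's x, y, z axes.
In Python, from plant import get_obs, viewer, ticket gives the robot as it stands.
- The arm moves only by the tool arm_command, never from a script. Its argument "plan" is a list of rows, each an object of numbers: "dx", "dy", "dz": the shift along the tool's x, y, z in m; "roll": the turn about the tool's z in degrees. A call has exactly 8 rows; each row shifts and turns the commanded pose from where the row before left it, along the tool's axes as they then stand; what a row does not reach is not made up. A row lasts 1/12 s, in which the tool goes at most 41.7 mm and 7.16 degrees, less where a joint would pass 70% of its speed; a pose out of reach is approached as far as the arm can. A call is refused whole if a number of a shift passes 0.0417 or a number of a turn 7.16, either way. A call with a gripper value outside its range is refused whole. "fingers" is the opening, from 0 (shut) to 1 (fully open), set as the call begins (left out, the last holds). The fingers move at their own pace and stop on an object; "grip_force" is the grip in N (left out, the last holds). Time passes only in rows, so rows that do not move let the fingers close, or fill a call up. It gives the time, the measured TCP pose, the force, the opening and the grip force at its end, in the units of the state.
- get_obs(): the state, without advancing time (a new reading comes with each control period).
- viewer.get_image(name): name is "scene" or "side" or "wrist"; returns a dict with "img" (480x640x3 uint8, red, green, blue), "vertical_fov" (degrees; the focal length in pixels is half the picture's height over the tangent of half this angle, whatever the lens; pixels are square), "cx", "cy" (the principal point, pixels), "origin" and "rotation" of the camera in the world. Camera axes: x right, y down, z forward; pixel columns grow to the right and rows downward; lengths in m; the calibration is good to about 2 mm. A picture is of the moment at which its call begins. There is no depth.
- ticket.sign_off(): hands the job in; it is judged then, once.
The state is a dict: "clock": time; "q": joint angles; "joint_velocities": joint speeds; "tau": joint torques, N m; "tcp_pos": TCP position; "tool_rot": TCP orientation; "force": force on the tool from outside, world axes, zero at the start; "torque": the same for the moment, N m; "opening": finger opening in m; "gripper_force": force on a finger pad.
Only numpy, scipy, OpenCV 4.12 (cv2) and the standard library are available. Lean on these libraries where they do the work, as an engineer would, in place of code of your own. Each camera call takes 0.05 s, during which the arm holds its last target. There are 200 camera calls.

## Working session

There is one attempt and no reset: what is moved stays moved. The work goes in short steps, Python scripts to look and compute and a tool call to move; the robot and the scene stay as the last step left them, time stands still between calls to the robot, and variables do not carry over. Pictures are saved under pics/ and viewed, at most 11 in all, crops included, and the job is handed in when it is done.

Besides the shell and the picture viewer there is one more tool, called after "Call:" as name([rows], argument=value, ...), one row to a line, values as JSON. arm_command: Moves the arm, as the interface text tells. Its arguments: {"type":"object","properties":{"plan":{"type":"array"},"fingers":{"type":"number"},"grip_force":{"type":"number"}},"required":["plan"]}

```bash
ls; mkdir -p pics; cat > h.py <<'E'
import numpy as np,cv2
from plant import get_obs,viewer,ticket
def grab(n,f):
    d=viewer.get_image(n); cv2.imwrite('pics/'+f,cv2.cvtColor(d['img'],cv2.COLOR_RGB2BGR))
    import pickle; pickle.dump(d,open('pics/'+f+'.pkl','wb')); return d
def ray(d,u,v):
    f=240/np.tan(np.radians(d['vertical_fov'])/2)
    r=np.array([(u-d['cx'])/f,(v-d['cy'])/f,1.]); return np.array(d['origin']),np.array(d['rotation'])@r
def onz(d,u,v,z):
    o,r=ray(d,u,v); return o+r*(z-o[2])/r[2]
def tri(d1,p1,d2,p2):
    o1,r1=ray(d1,*p1);o2,r2=ray(d2,*p2)
    A=np.stack([r1,-r2],1);s=np.linalg.lstsq(A,o2-o1,rcond=None)[0]
    a,b=o1+s[0]*r1,o2+s[1]*r2; return (a+b)/2,np.linalg.norm(a-b)
E
python3 - <<'E'
from h import *
np.set_printoptions(precision=3,suppress=True)
for n in ['scene','side']:
    d=grab(n,n+'1.png'); print(n,d['vertical_fov'],d['origin'],d['rotation'])
print(get_obs())
E
```

```text
pics
scene 52.737336928763675 [1.133 0.028 0.89 ] [[-0.004  0.828 -0.561]
 [ 1.    -0.001 -0.009]
 [-0.008 -0.561 -0.828]]
side 55.49037629703822 [ 0.435 -0.614  0.476] [[ 0.967 -0.137  0.213]
 [-0.253 -0.505  0.825]
 [-0.006 -0.852 -0.524]]
{'clock': 0.1, 'q': array([-0.038,  0.116,  1.442, -0.   ,  1.584, -0.038]), 'joint_velocities': array([ 0.001,  0.   , -0.001, -0.001,  0.002,  0.   ]), 'tau': array([  0.003, -72.289, -62.387,   0.078,   0.023,  -0.   ]), 'tcp_pos': array([0.675, 0.   , 0.218]), 'tool_rot': array([[ 0.   ,  1.   , -0.001],
       [ 1.   ,  0.   ,  0.   ],
       [ 0.   , -0.001, -1.   ]]), 'force': array([-0.241,  0.092, -0.022]), 'torque': array([-0.003, -0.081, -0.003]), 'gripper_force': 0.0, 'opening': 0.09341400485370488}
```

View pics/scene1.png

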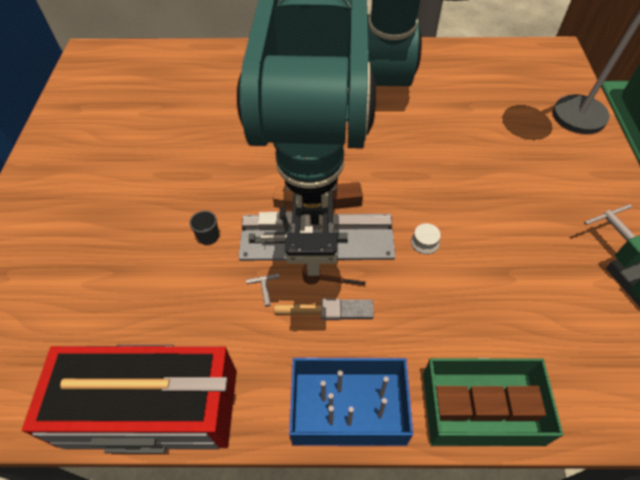

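View pics/side1.png

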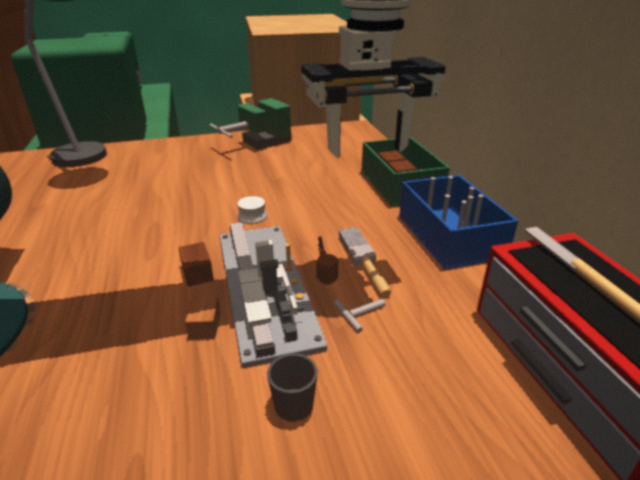

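```bash
python3 - <<'E'
import cv2
a=cv2.imread('pics/side1.png')[215:365,205:345]
b=cv2.imread('pics/scene1.png')[190:290,225:410]
cv2.imwrite('pics/c1.png',cv2.resize(a,None,fx=4,fy=4,interpolation=cv2.INTER_CUBIC))
cv2.imwrite('pics/c2.png',cv2.resize(b,None,fx=4,fy=4,interpolation=cv2.INTER_CUBIC))
E
```

```text
(no output)
```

View pics/c1.png

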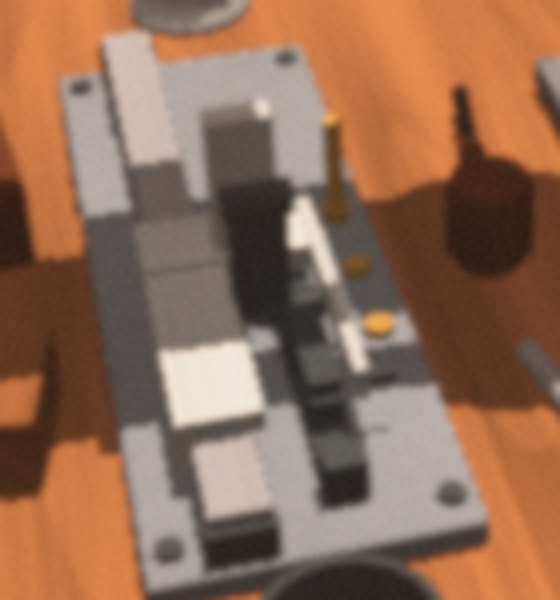

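View pics/c2.png

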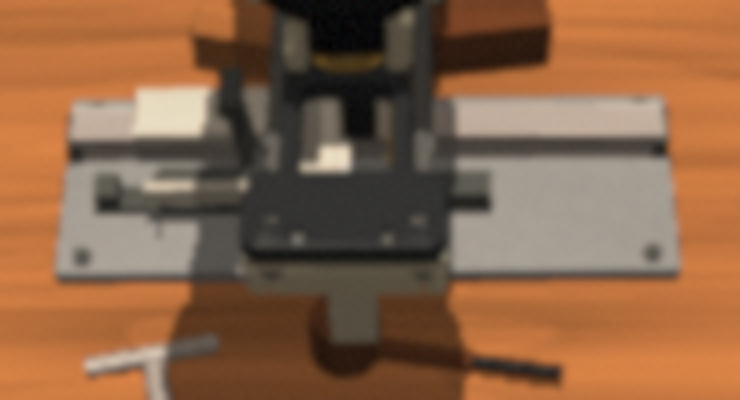

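```bash
python3 - <<'E'
from h import *
import pickle
np.set_printoptions(precision=4,suppress=True)
s=pickle.load(open('pics/scene1.png.pkl','rb'));d=pickle.load(open('pics/side1.png.pkl','rb'))
C=np.array([onz(s,225+u/4,190+v/4,.012)[:2] for u,v in [(70,100),(665,97),(678,275),(58,278)]]);print(C)
D=np.array([onz(d,205+u/4,215+v/4,.012)[:2] for u,v in [(148,588),(62,78),(297,47),(486,525)]]);print(D)
c=C.mean(0); y=(C[1]-C[0]+C[2]-C[3]);y/=np.linalg.norm(y);x=np.array([y[1],-y[0]])
print('centre',c,D.mean(0),'yaxis',y,np.degrees(np.arctan2(-y[0],y[1])))
y2=(D[1]-D[0]+D[2]-D[3]);print('yaw2',np.degrees(np.arctan2(-y2[0],y2[1])))
for n,u,v,z in [('pin',335,215,.012),('pintop',332,117,.062),('plug1',357,265,.017),('plug2',379,322,.017),('posttop',238,108,.106),('levertop',255,183,.099)]:
    p=onz(d,205+u/4,215+v/4,z)[:2];q=p-(c+D.mean(0))/2;print(n,p,'fence',q@x,q@y)
E
```

```text
[[ 0.4483 -0.173 ]
 [ 0.4468  0.1685]
 [ 0.5681  0.1668]
 [ 0.5697 -0.1672]]
[[ 0.446  -0.1739]
 [ 0.4445  0.1612]
 [ 0.5599  0.1602]
 [ 0.5625 -0.1755]]
centre [ 0.5082 -0.0012] [ 0.5032 -0.007 ] yaxis [-0.0047  1.    ] 0.26895820785179353
yaw2 0.35902837181716174
pin [0.5492 0.0164] fence 0.04358970647992926 0.02028950690955229
pintop [0.5499 0.0167] fence 0.04426458887213081 0.020627737609683706
plug1 [ 0.5496 -0.0269] fence 0.04377383823834319 -0.02295747147348651
plug2 [ 0.5501 -0.0649] fence 0.04412218627186431 -0.06094558194194607
posttop [ 0.5049 -0.035 ] fence -0.001000930122582862 -0.030853036725977296
levertop [ 0.5041 -0.0752] fence -0.001984382683764661 -0.07106543192708738
```

Call:
arm_command([
  {"roll": -5.64},
  {"roll": -5.64},
  {"roll": -5.64},
  {"roll": -5.64},
  {"roll": -5.64},
  {"roll": -5.64},
  {"roll": -5.64},
  {"roll": -5.64},
], fingers=1)

```text
validation failed for argument at $.pl...
```

Call:
arm_command([
  {"roll": -5.64},
  {"roll": -5.64},
  {"roll": -5.64},
  {"roll": -5.64},
  {"roll": -5.64},
  {"roll": -5.64},
  {"roll": -5.64},
  {"roll": -5.64},
])

```text
validation failed for argument at $.pl...
```

Call:
arm_command([
  {"dx": 0.021, "dy": -0.007, "dz": 0.008},
  {"dx": 0.021, "dy": -0.007, "dz": 0.008},
  {"dx": 0.021, "dy": -0.007, "dz": 0.008},
  {"dx": 0.021, "dy": -0.007, "dz": 0.008},
  {"dx": 0.021, "dy": -0.007, "dz": 0.008},
  {"dx": 0.021, "dy": -0.007, "dz": 0.008},
  {"dx": 0.021, "dy": -0.007, "dz": 0.008},
  {"dx": 0.021, "dy": -0.007, "dz": 0.008},
])

```text
validation failed for argument at $.pl...
```

```bash
python3 - <<'E'
from h import *
np.set_printoptions(precision=4,suppress=True)
d=grab('wrist','w1.png');print(d['origin'],d['rotation'],d['vertical_fov'])
e=grab('side','s2.png')
a=e['img'][165:365,180:400,::-1]
a=cv2.resize(a,None,fx=2.4,fy=2.4,interpolation=cv2.INTER_CUBIC)
w=d['img'][:,:,::-1]; w=cv2.resize(w,None,fx=.8,fy=.8) if False else w
cv2.imwrite('pics/s2c.png',a)
o=get_obs();print(o['tcp_pos'],o['tool_rot'],o['clock'])
E
```

```text
[0.6766 0.0779 0.3839] [[ 1.      0.0005 -0.0001]
 [ 0.0005 -0.9599 -0.2804]
 [-0.0003  0.2804 -0.9599]] 70.99423088360507
[ 0.6749 -0.      0.2182] [[ 0.      1.     -0.0007]
 [ 1.     -0.      0.    ]
 [ 0.     -0.0007 -1.    ]] 0.2
```

View pics/w1.png

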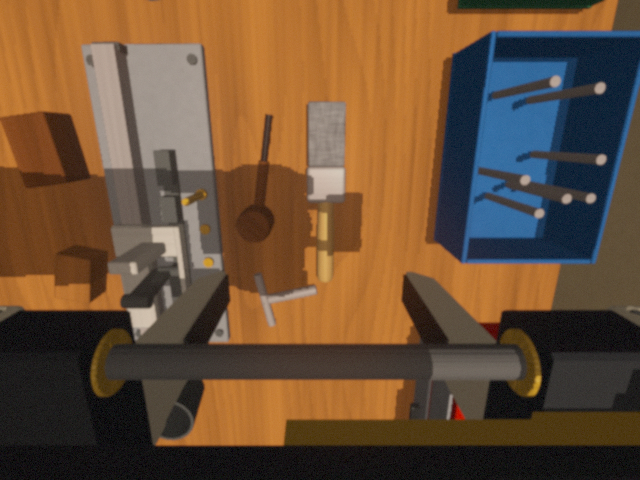

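View pics/s2c.png

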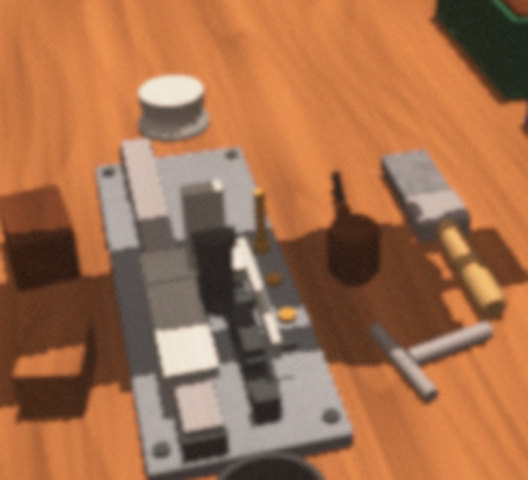

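The moves were refused, so the arm hasn't moved yet. The wrist view shows the tall pin at (193,196) as the +y one, the post top near (138,257) and the lever bar near (150,287). Next I'll retry with all the keys filled in.

Call:
arm_command([
  {"dx": 0, "dy": 0, "dz": 0, "roll": -5.64},
  {"dx": 0, "dy": 0, "dz": 0, "roll": -5.64},
  {"dx": 0, "dy": 0, "dz": 0, "roll": -5.64},
  {"dx": 0, "dy": 0, "dz": 0, "roll": -5.64},
  {"dx": 0, "dy": 0, "dz": 0, "roll": -5.64},
  {"dx": 0, "dy": 0, "dz": 0, "roll": -5.64},
  {"dx": 0, "dy": 0, "dz": 0, "roll": -5.64},
  {"dx": 0, "dy": 0, "dz": 0, "roll": -5.64},
], fingers=1, grip_force=15)

```text
clock: 0.87
tcp_pos: [0.6749, -0.0, 0.2184]
tool_rot: [[-0.712, 0.702, -0.0], [0.702, 0.712, 0.0], [0.0, -0.0, -1.0]]
force: [-0.2, -0.4, -0.5]
opening: 0.0929
gripper_force: 0.0
```

```bash
python3 - <<'E'
from h import *
import pickle
np.set_printoptions(precision=4,suppress=True)
d=pickle.load(open('pics/w1.png.pkl','rb'))
for n,u,v,z in [('post',138,257,.106),('lever',150,287,.099),('pintop',203,193,.062),('pinfoot',184,203,.012)]: print(n,onz(d,u,v,z))
E
```

```text
post [ 0.5209 -0.0237  0.106 ]
lever [ 0.5237 -0.0557  0.099 ]
pintop [0.5684 0.0256 0.062 ]
pinfoot [0.5293 0.0062 0.012 ]
```

Call:
arm_command([
  {"dx": 0, "dy": 0, "dz": 0, "roll": -5.64},
  {"dx": 0, "dy": 0, "dz": 0, "roll": -5.64},
  {"dx": 0, "dy": 0, "dz": 0, "roll": -5.64},
  {"dx": 0, "dy": 0, "dz": 0, "roll": -5.64},
  {"dx": 0, "dy": 0, "dz": 0, "roll": -5.64},
  {"dx": 0, "dy": 0, "dz": 0, "roll": -5.64},
  {"dx": 0, "dy": 0, "dz": 0, "roll": -5.64},
  {"dx": 0, "dy": 0, "dz": 0, "roll": -5.64},
])

```text
clock: 1.53
tcp_pos: [0.675, 0.0, 0.2184]
tool_rot: [[-1.0, -0.009, -0.0], [-0.009, 1.0, 0.0], [0.0, 0.0, -1.0]]
force: [0.7, 0.4, 0.1]
opening: 0.0933
gripper_force: 0.0
```

Call:
arm_command([
  {"dx": 0.021, "dy": -0.0065, "dz": 0.008, "roll": 0},
  {"dx": 0.021, "dy": -0.0065, "dz": 0.008, "roll": 0},
  {"dx": 0.021, "dy": -0.0065, "dz": 0.008, "roll": 0},
  {"dx": 0.021, "dy": -0.0065, "dz": 0.008, "roll": 0},
  {"dx": 0.021, "dy": -0.0065, "dz": 0.008, "roll": 0},
  {"dx": 0.021, "dy": -0.0065, "dz": 0.008, "roll": 0},
  {"dx": 0.021, "dy": -0.0065, "dz": 0.008, "roll": 0},
  {"dx": 0.021, "dy": -0.0065, "dz": 0.008, "roll": 0},
])

```text
clock: 2.2
tcp_pos: [0.5061, -0.0529, 0.1541]
tool_rot: [[-1.0, -0.004, -0.0], [-0.004, 1.0, 0.0], [0.0, 0.0, -1.0]]
force: [0.3, 0.9, -0.2]
opening: 0.0929
gripper_force: 0.0
```

```bash
python3 - <<'E'
from h import *
np.set_printoptions(precision=4,suppress=True)
d=grab('scene','s3.png');e=grab('side','s4.png');w=grab('wrist','w3.png')
a=cv2.resize(d['img'][180:280,225:400,::-1],(700,400),interpolation=cv2.INTER_CUBIC)
b=cv2.resize(e['img'][190:350,205:345,::-1],(350,400),interpolation=cv2.INTER_CUBIC)
cv2.imwrite('pics/s3c.png',cv2.resize(np.hstack([a,b]),(800,305)))
o=get_obs();print(o['tcp_pos'],o['tool_rot'],o['clock'])
E
```

```text
[ 0.5064 -0.053   0.1545] [[-1.     -0.0033  0.0001]
 [-0.0033  1.     -0.    ]
 [-0.0001 -0.     -1.    ]] 2.35
```

View pics/w3.png

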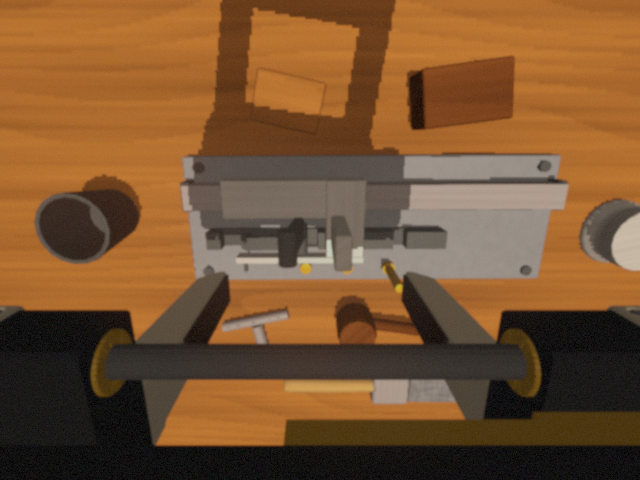

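View pics/s3c.png

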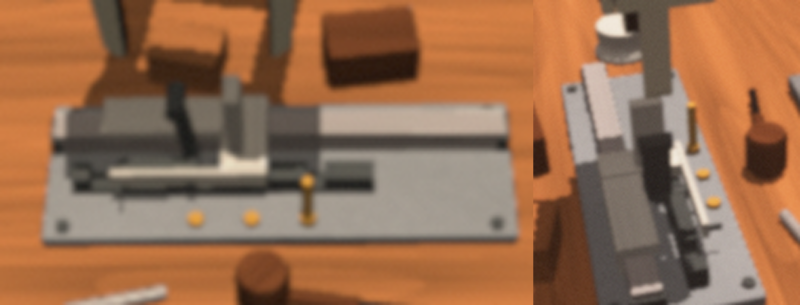

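```bash
python3 - <<'E'
from h import *
import pickle
np.set_printoptions(precision=4,suppress=True)
s=pickle.load(open('pics/s3.png.pkl','rb'));w=pickle.load(open('pics/w3.png.pkl','rb'))
P=lambda u,v:(225+u/3.048,180+v/3.05)
for n,c,p,z in [('post',s,P(231,80),.106),('lev',s,P(176,88),.099),('postw',w,(343,262),.106),('levw',w,(289,258),.099),('pin',s,P(307,219),.012),('pintop',s,P(307,182),.062),('pinf w',w,(386,265),.012),('pintop w',w,(401,289),.062),('ptr',s,P(121,205),.025)]: print(n,onz(c,*p,z))
E
```

```text
post [ 0.4987 -0.0326  0.106 ]
lev [ 0.5    -0.0706  0.099 ]
postw [ 0.5101 -0.0346  0.106 ]
levw [ 0.5099 -0.0717  0.099 ]
pin [0.55   0.0187 0.012 ]
pintop [0.5527 0.0191 0.062 ]
pinf w [0.5488 0.0158 0.012 ]
pintop w [0.5507 0.0184 0.062 ]
ptr [ 0.5465 -0.1131  0.025 ]
```

Call:
arm_command([
  {"dx": 0, "dy": 0, "dz": 0.0105, "roll": 0},
  {"dx": 0, "dy": 0, "dz": 0.0105, "roll": 0},
  {"dx": 0, "dy": 0, "dz": 0.0105, "roll": 0},
  {"dx": 0, "dy": 0, "dz": 0.0105, "roll": 0},
  {"dx": 0, "dy": 0, "dz": 0.0105, "roll": 0},
  {"dx": 0, "dy": 0, "dz": 0.0105, "roll": 0},
  {"dx": 0, "dy": 0, "dz": 0.0105, "roll": 0},
  {"dx": 0, "dy": 0, "dz": 0.0105, "roll": 0},
])

```text
clock: 3.02
tcp_pos: [0.5072, -0.0527, 0.0694]
tool_rot: [[-1.0, -0.004, -0.0], [-0.004, 1.0, 0.0], [0.0, 0.0, -1.0]]
force: [0.1, -0.3, 0.4]
opening: 0.0931
gripper_force: 0.0
```

Call:
arm_command([
  {"dx": 0, "dy": 0, "dz": 0, "roll": 0},
  {"dx": 0, "dy": 0, "dz": 0, "roll": 0},
  {"dx": 0, "dy": 0, "dz": 0, "roll": 0},
  {"dx": 0, "dy": 0, "dz": 0, "roll": 0},
  {"dx": 0, "dy": 0, "dz": 0, "roll": 0},
  {"dx": 0, "dy": 0, "dz": 0, "roll": 0},
  {"dx": 0, "dy": 0, "dz": 0, "roll": 0},
  {"dx": 0, "dy": 0, "dz": 0, "roll": 0},
], fingers=0, grip_force=15)

```text
clock: 3.68
tcp_pos: [0.5074, -0.0526, 0.071]
tool_rot: [[-1.0, -0.004, 0.001], [-0.004, 1.0, 0.0], [-0.001, 0.0, -1.0]]
force: [0.5, 2.1, 3.0]
opening: 0.0447
gripper_force: 8.2
```

Call:
arm_command([
  {"dx": 0, "dy": 0, "dz": 0, "roll": 0},
  {"dx": 0, "dy": 0, "dz": 0, "roll": 0},
  {"dx": 0, "dy": 0, "dz": 0, "roll": 0},
  {"dx": 0, "dy": 0, "dz": 0, "roll": 0},
  {"dx": 0, "dy": 0, "dz": 0, "roll": 0},
  {"dx": 0, "dy": 0, "dz": 0, "roll": 0},
  {"dx": 0, "dy": 0, "dz": 0, "roll": 0},
  {"dx": 0, "dy": 0, "dz": 0, "roll": 0},
])

```text
clock: 4.35
tcp_pos: [0.5074, -0.0527, 0.071]
tool_rot: [[-1.0, -0.004, 0.001], [-0.004, 1.0, 0.0], [-0.001, 0.0, -1.0]]
force: [-0.2, 2.6, 5.4]
opening: 0.0375
gripper_force: 15.0
```

Call:
arm_command([
  {"dx": 0, "dy": 0.004, "dz": 0, "roll": 0},
  {"dx": 0, "dy": 0.008, "dz": 0, "roll": 0},
  {"dx": 0, "dy": 0.01, "dz": 0, "roll": 0},
  {"dx": 0, "dy": 0.012, "dz": 0, "roll": 0},
  {"dx": 0, "dy": 0.012, "dz": 0, "roll": 0},
  {"dx": 0, "dy": 0.012, "dz": 0, "roll": 0},
  {"dx": 0, "dy": 0.012, "dz": 0, "roll": 0},
  {"dx": 0, "dy": 0.01, "dz": 0, "roll": 0},
])

```text
clock: 5.02
tcp_pos: [0.5068, 0.0276, 0.071]
tool_rot: [[-1.0, -0.004, -0.0], [-0.004, 1.0, -0.001], [0.0, -0.001, -1.0]]
force: [-3.1, -3.0, 7.6]
opening: 0.0377
gripper_force: 15.0
```

Call:
arm_command([
  {"dx": 0, "dy": 0.01, "dz": 0, "roll": 0},
  {"dx": 0, "dy": 0.01, "dz": 0, "roll": 0},
  {"dx": 0, "dy": 0.01, "dz": 0, "roll": 0},
  {"dx": 0, "dy": 0.008, "dz": 0, "roll": 0},
  {"dx": 0, "dy": 0.006, "dz": 0, "roll": 0},
  {"dx": 0, "dy": 0.004, "dz": 0, "roll": 0},
  {"dx": 0, "dy": 0.002, "dz": 0, "roll": 0},
  {"dx": 0, "dy": 0, "dz": 0, "roll": 0},
])

```text
clock: 5.68
tcp_pos: [0.5064, 0.0777, 0.071]
tool_rot: [[-1.0, -0.005, -0.001], [-0.005, 1.0, -0.0], [0.001, -0.0, -1.0]]
force: [-6.5, 1.8, 8.7]
opening: 0.0375
gripper_force: 15.0
```

```bash
python3 - <<'E'
from h import *
d=grab('scene','s5.png')
cv2.imwrite('pics/s5c.png',cv2.resize(d['img'][180:280,225:400,::-1],(700,400),interpolation=cv2.INTER_CUBIC))
o=get_obs();print(o['tcp_pos'],o['force'],o['opening'],o['clock'])
E
```

```text
[0.5064324  0.07757888 0.07101644] [-6.53766107  2.73521164  7.49873392] 0.03709933981821572 5.7333
```

View pics/s5c.png

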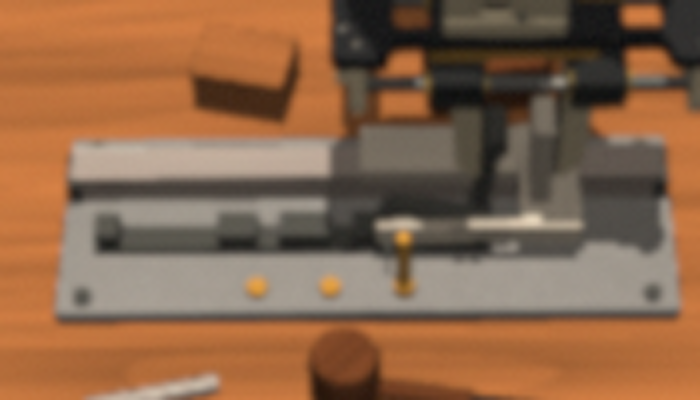

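Call:
arm_command([
  {"dx": 0.0005, "dy": 0.003, "dz": 0, "roll": 0},
  {"dx": 0.0005, "dy": 0.004, "dz": 0, "roll": 0},
  {"dx": 0, "dy": 0.005, "dz": 0, "roll": 0},
  {"dx": 0, "dy": 0.005, "dz": 0, "roll": 0},
  {"dx": 0, "dy": 0.004, "dz": 0, "roll": 0},
  {"dx": 0, "dy": 0.002, "dz": 0, "roll": 0},
  {"dx": 0, "dy": 0, "dz": 0, "roll": 0},
  {"dx": 0, "dy": 0, "dz": 0, "roll": 0},
])

```text
clock: 6.4
tcp_pos: [0.5061, 0.1008, 0.071]
tool_rot: [[-1.0, -0.004, 0.002], [-0.004, 1.0, 0.001], [-0.002, 0.001, -1.0]]
force: [5.5, 2.3, 3.2]
opening: 0.0375
gripper_force: 15.0
```

Call:
arm_command([
  {"dx": 0, "dy": 0, "dz": 0, "roll": 0},
  {"dx": 0, "dy": 0, "dz": 0, "roll": 0},
  {"dx": 0, "dy": 0, "dz": 0, "roll": 0},
  {"dx": 0, "dy": 0, "dz": 0, "roll": 0},
  {"dx": 0, "dy": 0, "dz": 0, "roll": 0},
  {"dx": 0, "dy": 0, "dz": 0, "roll": 0},
  {"dx": 0, "dy": 0, "dz": 0, "roll": 0},
  {"dx": 0, "dy": 0, "dz": 0, "roll": 0},
], grip_force=5)

```text
clock: 7.07
tcp_pos: [0.506, 0.1005, 0.0709]
tool_rot: [[-1.0, -0.004, 0.001], [-0.004, 1.0, 0.001], [-0.001, 0.001, -1.0]]
force: [5.1, 1.7, 3.3]
opening: 0.0419
gripper_force: 5.0
```

Call:
arm_command([
  {"dx": 0, "dy": -0.0005, "dz": 0, "roll": 0},
  {"dx": 0, "dy": -0.0005, "dz": 0, "roll": 0},
  {"dx": 0, "dy": -0.0005, "dz": 0, "roll": 0},
  {"dx": 0, "dy": -0.0005, "dz": 0, "roll": 0},
  {"dx": 0, "dy": -0.0005, "dz": 0, "roll": 0},
  {"dx": 0, "dy": -0.0005, "dz": 0, "roll": 0},
  {"dx": 0, "dy": 0, "dz": 0, "roll": 0},
  {"dx": 0, "dy": 0, "dz": 0, "roll": 0},
], grip_force=4)

```text
clock: 7.73
tcp_pos: [0.5059, 0.0978, 0.0709]
tool_rot: [[-1.0, -0.004, 0.001], [-0.004, 1.0, 0.001], [-0.001, 0.001, -1.0]]
force: [4.9, 4.9, 2.5]
opening: 0.0424
gripper_force: 4.0
```

Call:
arm_command([
  {"dx": 0, "dy": -0.0005, "dz": 0, "roll": 0},
  {"dx": 0, "dy": -0.0005, "dz": 0, "roll": 0},
  {"dx": 0, "dy": -0.0005, "dz": 0, "roll": 0},
  {"dx": 0, "dy": -0.0005, "dz": 0, "roll": 0},
  {"dx": 0, "dy": 0, "dz": 0, "roll": 0},
  {"dx": 0, "dy": 0, "dz": 0, "roll": 0},
  {"dx": 0, "dy": 0, "dz": 0, "roll": 0},
  {"dx": 0, "dy": 0, "dz": 0, "roll": 0},
])

```text
clock: 8.4
tcp_pos: [0.5059, 0.0959, 0.0708]
tool_rot: [[-1.0, -0.004, 0.001], [-0.004, 1.0, 0.001], [-0.001, 0.001, -1.0]]
force: [5.7, 5.6, 3.2]
opening: 0.042
gripper_force: 4.0
```

Call:
arm_command([
  {"dx": 0, "dy": -0.0005, "dz": 0, "roll": 0},
  {"dx": 0, "dy": -0.0005, "dz": 0, "roll": 0},
  {"dx": 0, "dy": -0.0005, "dz": 0, "roll": 0},
  {"dx": 0, "dy": -0.0005, "dz": 0, "roll": 0},
  {"dx": 0, "dy": 0, "dz": 0, "roll": 0},
  {"dx": 0, "dy": 0, "dz": 0, "roll": 0},
  {"dx": 0, "dy": 0, "dz": 0, "roll": 0},
  {"dx": 0, "dy": 0, "dz": 0, "roll": 0},
])

```text
clock: 9.07
tcp_pos: [0.5059, 0.0938, 0.0709]
tool_rot: [[-1.0, -0.004, 0.001], [-0.004, 1.0, 0.001], [-0.001, 0.001, -1.0]]
force: [4.5, 4.8, 3.1]
opening: 0.0425
gripper_force: 4.0
```

Call:
arm_command([
  {"dx": 0, "dy": -0.0005, "dz": 0, "roll": 0},
  {"dx": 0, "dy": -0.0005, "dz": 0, "roll": 0},
  {"dx": 0, "dy": -0.0005, "dz": 0, "roll": 0},
  {"dx": 0, "dy": -0.0005, "dz": 0, "roll": 0},
  {"dx": 0, "dy": 0, "dz": 0, "roll": 0},
  {"dx": 0, "dy": 0, "dz": 0, "roll": 0},
  {"dx": 0, "dy": 0, "dz": 0, "roll": 0},
  {"dx": 0, "dy": 0, "dz": 0, "roll": 0},
])

```text
clock: 9.73
tcp_pos: [0.5057, 0.0908, 0.0704]
tool_rot: [[-1.0, -0.004, 0.0], [-0.004, 1.0, -0.001], [-0.0, -0.001, -1.0]]
force: [5.2, -4.3, 0.2]
opening: 0.0457
gripper_force: 4.0
```

Call:
arm_command([
  {"dx": 0, "dy": 0, "dz": 0, "roll": 0},
  {"dx": 0, "dy": 0, "dz": 0, "roll": 0},
  {"dx": 0, "dy": 0, "dz": 0, "roll": 0},
  {"dx": 0, "dy": 0, "dz": 0, "roll": 0},
  {"dx": 0, "dy": 0, "dz": 0, "roll": 0},
  {"dx": 0, "dy": 0, "dz": 0, "roll": 0},
  {"dx": 0, "dy": 0, "dz": 0, "roll": 0},
  {"dx": 0, "dy": 0, "dz": 0, "roll": 0},
], fingers=1)

```text
clock: 10.4
tcp_pos: [0.5056, 0.0913, 0.0707]
tool_rot: [[-1.0, -0.004, -0.0], [-0.004, 1.0, 0.0], [0.0, 0.0, -1.0]]
force: [-0.6, 1.4, 0.4]
opening: 0.0917
gripper_force: 0.0
```

```bash
python3 - <<'E'
from h import *
d=grab('wrist','w6.png');e=grab('side','s6.png')
a=cv2.resize(d['img'][130:300,200:540,::-1],(800,400),interpolation=cv2.INTER_CUBIC)
cv2.imwrite('pics/w6c.png',a)
o=get_obs();print(o['tcp_pos'],o['force'],o['opening'],o['clock'])
E
```

```text
[0.50560711 0.09133272 0.0706653 ] [ 0.14725314  0.61870539 -0.25323759] 0.09262811597843056 10.5
```

View pics/w6c.png

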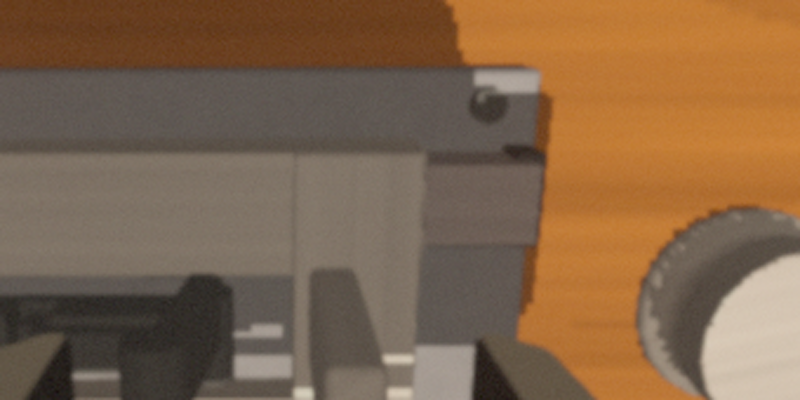

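Call:
arm_command([
  {"dx": 0, "dy": -0.0015, "dz": 0, "roll": 0},
  {"dx": 0, "dy": -0.0015, "dz": 0, "roll": 0},
  {"dx": 0, "dy": 0, "dz": 0, "roll": 0},
  {"dx": 0, "dy": 0, "dz": 0, "roll": 0},
  {"dx": 0, "dy": 0, "dz": 0, "roll": 0},
  {"dx": 0, "dy": 0, "dz": 0, "roll": 0},
  {"dx": 0, "dy": 0, "dz": 0, "roll": 0},
  {"dx": 0, "dy": 0, "dz": 0, "roll": 0},
], fingers=0.4, grip_force=3)

```text
clock: 11.17
tcp_pos: [0.5057, 0.0878, 0.0707]
tool_rot: [[-1.0, -0.004, 0.0], [-0.004, 1.0, -0.001], [-0.0, -0.001, -1.0]]
force: [-0.3, -5.7, 0.5]
opening: 0.0531
gripper_force: 3.0
```

Call:
arm_command([
  {"dx": 0, "dy": 0, "dz": 0, "roll": 0},
  {"dx": 0, "dy": 0, "dz": 0, "roll": 0},
  {"dx": 0, "dy": 0, "dz": 0, "roll": 0},
  {"dx": 0, "dy": 0, "dz": 0, "roll": 0},
  {"dx": 0, "dy": 0, "dz": 0, "roll": 0},
  {"dx": 0, "dy": 0, "dz": 0, "roll": 0},
  {"dx": 0, "dy": 0, "dz": 0, "roll": 0},
  {"dx": 0, "dy": 0, "dz": 0, "roll": 0},
])

```text
clock: 11.83
tcp_pos: [0.5056, 0.0877, 0.0707]
tool_rot: [[-1.0, -0.004, -0.0], [-0.004, 1.0, -0.001], [0.0, -0.001, -1.0]]
force: [-0.5, -6.0, 0.3]
opening: 0.0531
gripper_force: 3.0
```

Call:
arm_command([
  {"dx": 0, "dy": 0, "dz": 0, "roll": 0},
  {"dx": 0, "dy": 0, "dz": 0, "roll": 0},
  {"dx": 0, "dy": 0, "dz": 0, "roll": 0},
  {"dx": 0, "dy": 0, "dz": 0, "roll": 0},
  {"dx": 0, "dy": 0, "dz": 0, "roll": 0},
  {"dx": 0, "dy": 0, "dz": 0, "roll": 0},
  {"dx": 0, "dy": 0, "dz": 0, "roll": 0},
  {"dx": 0, "dy": 0, "dz": 0, "roll": 0},
], fingers=1)

```text
clock: 12.5
tcp_pos: [0.5056, 0.0883, 0.0706]
tool_rot: [[-1.0, -0.004, -0.0], [-0.004, 1.0, 0.0], [0.0, 0.0, -1.0]]
force: [0.3, 0.8, 0.9]
opening: 0.0929
gripper_force: 0.0
```

Call:
arm_command([
  {"dx": 0, "dy": 0, "dz": -0.008, "roll": 0},
  {"dx": 0, "dy": 0, "dz": -0.014, "roll": 0},
  {"dx": 0, "dy": 0, "dz": -0.014, "roll": 0},
  {"dx": 0, "dy": 0, "dz": -0.014, "roll": 0},
  {"dx": 0, "dy": 0, "dz": -0.014, "roll": 0},
  {"dx": 0, "dy": 0, "dz": -0.014, "roll": 0},
  {"dx": 0, "dy": 0, "dz": -0.008, "roll": 0},
  {"dx": 0, "dy": 0, "dz": 0, "roll": 0},
])

```text
clock: 13.17
tcp_pos: [0.5064, 0.0884, 0.159]
tool_rot: [[-1.0, -0.004, 0.003], [-0.004, 1.0, 0.0], [-0.003, 0.0, -1.0]]
force: [-1.1, 0.4, -0.2]
opening: 0.0932
gripper_force: 0.0
```

```bash
python3 - <<'E'
from h import *
d=grab('scene','s7.png')
cv2.imwrite('pics/s7c.png',cv2.resize(d['img'][180:280,225:400,::-1],(700,400),interpolation=cv2.INTER_CUBIC))
o=get_obs();print(o['tcp_pos'],o['force'],o['opening'],o['clock'])
E
```

```text
[0.50597847 0.0883287  0.15755742] [-0.02966038 -0.46307536 -0.49779971] 0.09284060774473217 13.2167
```

View pics/s7c.png

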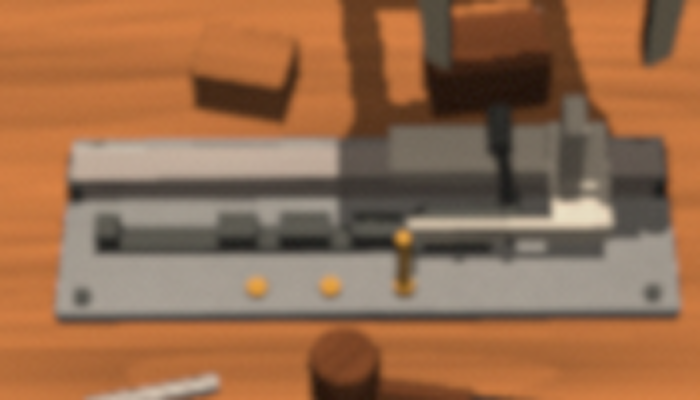

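The lever (498,115) has swung well away from the post (573,105). The arm bar starts at (405,222), just past the tall pin at (403,240), and the gripper is clear of everything, so I'm handing in.

```bash
python3 -c "
from plant import ticket
print(ticket.sign_off())"
```

```text
the job is handed in; nothing more can be done
None
```

The job is handed in after about 13 s of robot time: the stop is in the notch by the tall pin, about 8 mm to its +y side, with the lever fully out and the gripper clear; sign-off returned no verdict.

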